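# Weigh a packed parts basket on the dial scale

### The arm

A 6-joint arm with a two-finger parallel gripper is mounted at the origin on a cart in front of the work surface, level with it; the furniture and walls round the work are solid. World frame = base frame: x ahead of the robot, y to its left, z up, the work surface at z = 0. Lengths are in m, angles in rad, forces in N, time in s.
With the tool pointing down it reaches from about 0.35 to 0.85 m from the base axis. Payload 8.1 kg.
Tool frame: the origin (TCP) lies between the finger pads; the fingertips stand 14 mm ahead of it and the grasp point (between the pads) lies 5 mm behind it; z points along the fingers, y is the line along which they close (so a half turn about z gives the same grasp; the last joint's range is limited). The gripper opens to 93 mm and grips with 3 to 60 N. Pads are 15 mm wide; open, the fingers measure 128 mm over their backs; the gripper's body (75 mm by 188 mm) begins 65 mm behind the grasp point.
Start: joints at [-1.304, 0.13, 1.488, -0, 1.523, -0.085], TCP at [0.207, -0.563, 0.233] pointing down, gripper open.
Joint ranges: [-2.96, 2.96], [-0.89, 2.26], [0.02, 2.5], [-1.34, 4.48], [0, 2.73], [-2.66, 2.66]. Speed limits (rad/s): [2.39, 2.39, 2.79, 3.14, 3.14, 3.14].

### API

Orientations are given as a rotation vector (axis times angle).
In Python, from plant import robot gives the robot as it stands.
- The arm moves only by the tool arm_command, never from a script. Its argument "targets" is a list of rows, each an object of numbers: "x", "y", "z": the shift along the world's x, y, z in units of 500 mm (1.0 is 500 mm); "rx", "ry", "rz": the turn, a rotation vector about the world's x, y, z in units of 2 rad (1.0 is 2 rad); "claw": the closure in counts, from 0 (fully open) to 255 (shut). In form: [{"x": .., "y": .., "z": .., "rx": .., "ry": .., "rz": .., "claw": ..}, ...]. A call has 1 to 10 rows; each row is the pose to reach, as a shift and turn from the pose commanded when the call began; what a row does not reach only later rows make up. A row lasts 1/12 s, in which the tool goes at most 41.7 mm and 7.16 degrees, less where a joint would pass 70% of its speed; a pose out of reach is approached as far as the arm can. A call with a number of a shift or a turn outside -1 to 1 is refused whole. A call with a gripper value outside its range is refused whole. The fingers move at their own pace and stop on an object; "squeeze" is the grip in N (left out, the last holds). Time passes only in rows, so rows that repeat a pose let the fingers close. It gives the time, the measured TCP pose, the force, the opening and the grip force at its end, in the units of the state.
- robot.read_state(): the state, without advancing time (a new reading comes with each control period).
- robot.read_camera(name): name is "scene" or "top" or "wrist"; returns (picture, depth): 420x560x3 uint8, red, green, blue; 420x560 float32, m along the optical axis (not along the pixel's ray), 0 where there is no reading.
- robot.get_calibration(name): a dict with "intrinsics" (3x3 intrinsics, pixels), "dist" ([k1, k2, p1, p2, k3] as OpenCV has them; the pictures are not rectified), "origin" and "orientation" of the camera in the world. Camera axes: x right, y up, looking along -z (the intrinsics and any distortion apply to the point x, -y, -z); pixel columns grow to the right and rows downward; lengths in m; the calibration is good to about 2 mm. A picture is of the moment at which its call begins: read the wrist's pose just before it. get_calibration takes no time and is no camera call; for the wrist camera it gives the pose at the moment of the call.
- robot.close_job(): hands the job in; it is judged then, once.
The state is a dict: "t": time; "q": joint angles; "dq": joint speeds; "joint_torque": joint torques, N m; "tool_pos": TCP position; "orientation": TCP orientation; "force": force on the tool from outside, world axes, zero at the start; "wrist_torque": the same for the moment, N m; "opening": finger opening in m; "gripper_force": force on a finger pad.
Only numpy, scipy, OpenCV 4.12 (cv2) and the standard library are available. Lean on these libraries where they do the work, as an engineer would, in place of code of your own. Each camera call takes 0.05 s, during which the arm holds its last target. There are 200 camera calls.

### The job

Weigh the loaded wire basket on the dial scale: lift it by its upright black grip, hang the middle of its bar in the dip of the scale's hook arm, and let it down by feel, no faster than about 3 cm a second, until the spring carries the whole weight. Only then let go, so that the pointer neither drops nor springs back, and never press the arm down to its stop. Leave the basket hanging free and level at rest with the grey module still in it, and do not knock the scale hard or shift the mains adapter, the box cutter or the multimeter.

Things in the scene. Friction and masses are not known exactly. Their poses are not given: they have to be found in the camera images.
- scale_base (a point): Centre of the underside of the dial scale's base, fixed to the desk: grey plate 250 x 170 mm, 17 mm high. -x is the way the hook arm points (roughly to the robot), z up. Column (86 mm wide) and dial head stand on its rear, x = +57 to +120 mm from this point and up to 396 mm high; in front of them only the hook arm rises over the plate.
- hook_seat (a point): Dip of the hook arm, where a bar comes to rest: the point is on the seated bar's centre line, 245 mm above the desk with no load; it sinks with the arm. Axes as the scale's. The arm is a 10 mm steel rod that comes out of the column 121 mm behind this point to -x into a V open upward, the bar to lie across it (along y). Coming from the side the bail's leg would catch the arm: come from the front, bar above the nose.
- hook_nose (a point): Centre of the upturned round end (12 mm) of the hook arm, 21 mm in front of (-x) and 6 mm above the seat; its top, and that of the arm's straight part 26 mm behind the seat, is 13 mm above the seat; the lowest point of the V is 17 mm below the seat.
- hook (a joint): How far the hook arm has sunk (m): 0 with no load, stop at 0.105. Sprung at 80 N/m (12.5 mm per newton), lightly damped: a load let go too early drops and bounces, one held too low springs back. The arm turns the pointer on the dial.
- basket_grip (a point): Centre of the loaded wire basket's upright grip: black plate 14 mm thick (basket's x), 40 mm wide (y), 54 mm high, plain parallel sides; grasp it across its 14 mm from above. 171 mm above the underside of the basket (115 x 165 x 55 mm, rigid bail, z up, same when turned by half a turn). Total weight unknown, under 0.8 kg.
- basket_bar (a point): Middle of the bail's straight bar (8 mm thick, along the basket's y), 46 mm straight below the grip's centre and 125 mm above the basket's underside. Two collars, 18 mm across and 18 mm apart, take the hook arm between them. The bar is 100 mm long; from its ends the bail's legs slope down and out to the basket's ends, and the arm passes under the bar between them.
- load_center (a point): Centre of the grey rail module, 88 x 36 x 58 mm, that stands loose in the basket, its top 62 mm below the bar: do not carry the basket in so high that the module meets the arm.
- power_adapter_center (a point): Black mains adapter, 42 x 109 x 30 mm, lying on the desk; its centre. Not to be moved.
- box_cutter_center (a point): Brown box cutter, 22 x 145 x 16 mm, lying on the desk; its centre. Not to be moved.
- multimeter_center (a point): Orange and black hand multimeter, 152 x 78 x 52 mm, lying left of the scale; its centre. Not to be moved.
Mind the look-alikes: they are no part of the job. What is shaped like the part that bears load_center but orange is not meant.

How it is judged:
On the way, in this order (a step that is already met when the one before it is completed fails the run):
1. the basket is lifted clear of the desk by the gripper, module in it (height (world z) of basket_bar above 0.16 m and contact force between the fingers and basket above 1 N and x of load_center in the frame of basket_bar between -0.06 and 0.06 m and y of load_center in the frame of basket_bar between -0.085 and 0.085 m and z of load_center in the frame of basket_bar below -0.05 m), for 0.2 s.
2. the basket's bar lies in the dip of the hook arm and draws the arm down, the gripper still holding the grip (distance between basket_bar and hook_seat below 0.01 m and value of joint hook above 0.01 m and contact force between the fingers and basket above 1 N), for 0.2 s.
At the end, for the whole second after the job is handed in: The basket hangs released with the middle of its bar in the dip (within 10 mm), the bar across the arm within 0.35 rad, tilted less than 0.15 rad, moving less than 30 mm/s; the arm has sunk more than 25 mm and stands still (under 10 mm/s); the module is inside the basket (distance between basket_bar and hook_seat below 0.01 m and x of load_center in the frame of basket_bar between -0.06 and 0.06 m and y of load_center in the frame of basket_bar between -0.085 and 0.085 m and z of load_center in the frame of basket_bar below -0.05 m and contact force between basket and hook above 1.5 N and value of joint hook above 0.025 m and velocity of joint hook between -0.01 and 0.01 m/s and angle between basket_bar's own z axis and vertical below 0.15 rad and angle between the y axis of basket_bar and the y axis of hook_seat, either way round below 0.35 rad and linear speed of basket below 0.03 m/s); the robot touches nothing.
It fails at once if the pointer jerks: the hook arm drops or springs back faster than 75 mm/s (velocity of joint hook above 0.075 m/s or velocity of joint hook below -0.075 m/s).
It fails at once if the arm is driven to its stop (value of joint hook above 0.102 m).
It fails at once if the basket is pressed or knocked against the scale with more than 20 N (contact force between basket and scale above 20 N).
It fails at once if the gripper or arm knocks the scale with more than 10 N (contact force between any of the fingers, the arm and scale above 10 N).
It fails at once if the mains adapter, box cutter or multimeter is shifted by more than 30 mm (distance of any of power_adapter_center, box_cutter_center, multimeter_center from where it was at the start of the episode above 0.03 m).
It also fails if it takes over 67 s, if anything falls off the work surface, if the arm or the gripper's body presses on something with over 40 N, if the wrist force passes 120 N, or if a joint passes its speed limit or range.

## Working session

There is one attempt and no reset: what is moved stays moved. The work goes in short steps, Python scripts to look and compute and a tool call to move; the robot and the scene stay as the last step left them, time stands still between calls to the robot, and variables do not carry over. Pictures are saved under pics/ and viewed, at most 12 in all, crops included, and the job is handed in when it is done.

Besides the shell and the picture viewer there is one more tool, called after "Emit:" as name([rows], argument=value, ...), one row to a line, values as JSON. arm_command: Moves the arm, as the interface text tells. Shifts and turns lie within -1 to 1; 1 stands for 500 mm of shift or 2 rad of turn. Its arguments: {"type":"object","properties":{"targets":{"type":"array","items":{"type":"object","properties":{"x":{"type":"number","minimum":-1,"maximum":1},"y":{"type":"number","minimum":-1,"maximum":1},"z":{"type":"number","minimum":-1,"maximum":1},"rx":{"type":"number","minimum":-1,"maximum":1},"ry":{"type":"number","minimum":-1,"maximum":1},"rz":{"type":"number","minimum":-1,"maximum":1},"claw":{"type":"number"}}}},"squeeze":{"type":"number"}},"required":["targets"]}

```bash
mkdir -p pics; ls
cat > h.py <<'E'
import numpy as np, cv2
from plant import robot
from scipy.spatial.transform import Rotation as R
def Rm(o):
    o=np.array(o,float)
    return o if o.shape==(3,3) else (R.from_rotvec(o).as_matrix() if o.size==3 else R.from_quat(o).as_matrix())
def grab(n):
    c=robot.get_calibration(n); p,d=robot.read_camera(n); return c,p,d
def pts(c,d,uv):
    """depth pixels (N,2 u,v) -> world"""
    uv=np.array(uv,float).reshape(-1,2); K=np.array(c['intrinsics'])
    n=cv2.undistortPoints(uv[:,None],K,np.array(c['dist']))[:,0]
    z=d[uv[:,1].astype(int),uv[:,0].astype(int)]
    P=np.c_[n[:,0]*z,-n[:,1]*z,-z]
    return P@Rm(c['orientation']).T+np.array(c['origin'])
def cloud(c,d):
    v,u=np.mgrid[:d.shape[0],:d.shape[1]]
    return pts(c,d,np.c_[u.ravel(),v.ravel()]).reshape(*d.shape,3)
E
python3 - <<'E'
from h import *
for n in ("scene","top"):
    c,p,d=grab(n); print(n,c); cv2.imwrite(f"pics/{n}0.png",p[:,:,::-1]); np.savez(f"{n}0.npz",p=p,d=d,X=cloud(c,d))
print(robot.read_state())
E
```

```text
pics
scene {'intrinsics': array([[527.78379272,   0.        , 279.49905197],
       [  0.        , 527.78379272, 215.08721969],
       [  0.        ,   0.        ,   1.        ]]), 'dist': array([-0.11281652,  0.        ,  0.        ,  0.        ,  0.        ]), 'origin': array([-0.24330566,  0.98123683,  0.84430711]), 'orientation': array([ 0.47711686, -1.22714411, -2.11443929])}
top {'intrinsics': array([[400.76370059,   0.        , 276.45325105],
       [  0.        , 400.76370059, 215.51604417],
       [  0.        ,   0.        ,   1.        ]]), 'dist': array([-0.10017453,  0.        ,  0.        ,  0.        ,  0.        ]), 'origin': array([0.33541234, 0.07288546, 1.46396245]), 'orientation': array([ 0.13415555, -0.13244819, -1.55833906])}
{'t': 0.1, 'q': array([-1.30439447e+00,  1.31084888e-01,  1.48916576e+00,  4.70922467e-05,
        1.52299660e+00, -8.54409583e-02]), 'dq': array([-7.55628027e-05, -1.16323268e-04, -2.13134182e-03, -2.89956308e-03,
        4.52177030e-04,  4.50547056e-04]), 'joint_torque': array([ 1.08855449e-03, -5.61340714e+01, -4.93096268e+01,  7.70394062e-02,
        2.91095866e-02, -9.27948577e-05]), 'tool_pos': array([ 0.2066625 , -0.56276747,  0.23169531]), 'orientation': array([-3.09147840e+00, -5.49534418e-01,  1.61173343e-04]), 'force': array([-0.88360636,  0.08809084, -1.0197128 ]), 'wrist_torque': array([0.0309589 , 0.02289499, 0.013212  ]), 'gripper_force': 0.0, 'opening': 0.09306844823221244}
```

View pics/scene0.png

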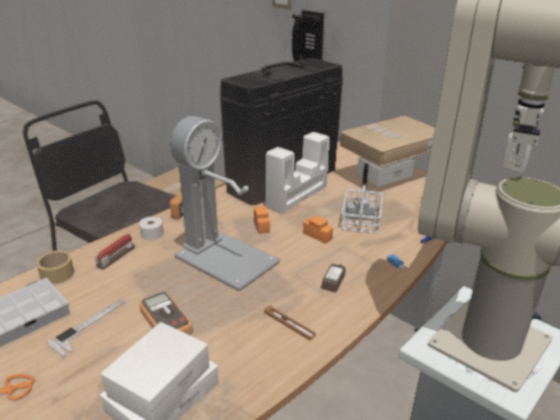

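View pics/top0.png

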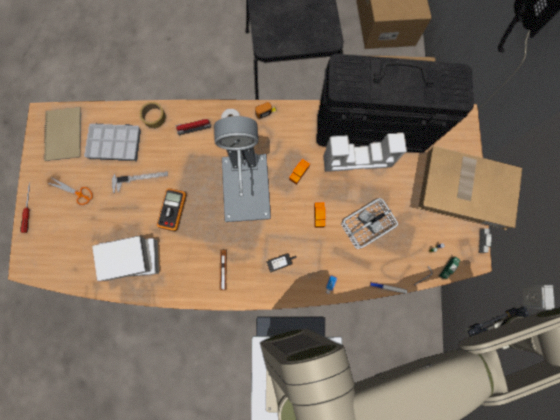

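The scene picture shows the scale (plate at about 225,258, hook tip at 240,190) and the basket at 362,205 with its black grip. In the top picture the plate is at 246,190, the hook arm at about 240,180, and the basket at 370,223, turned. Next I'll measure the plate, the hook and the basket.

Run:
```python
from h import *
T=np.load("top0.npz"); S=np.load("scene0.npz")
X=T['X']; p=T['p'].astype(int)
print("table z",np.median(X[250:270,180:210,2]))
v,u=np.mgrid[:420,:560]
def rect(P): 
    r=cv2.minAreaRect((P*1000).astype(np.float32)); return np.round(r[0],1),np.round(r[1],1),r[2]
m=(abs(u-246)<35)&(v>140)&(v<235)&(abs(X[...,2]-.017)<.007)&(p.max(2)-p.min(2)<45)
print("plate",m.sum(),rect(X[m][:,:2]),X[m].min(0),X[m].max(0))
m=(abs(u-246)<25)&(v>140)&(v<235)&(X[...,2]>.1); print("arm top")
for q in np.c_[u[m],v[m],X[m]][::6]: print(np.round(q,3))
m=(abs(u-370)<38)&(abs(v-223)<32)&(X[...,2]>.012)
print("basket",rect(X[m&(X[...,2]<.09)][:,:2]))
m2=m&(X[...,2]>.1); print("top basket",m2.sum()); print(np.round(np.c_[u[m2],v[m2],X[m2],p[m2]],3))
X=S['X'];p=S['p'].astype(int)
m=(abs(u-362)<30)&(v>150)&(v<205)&(X[...,2]>.11)&(X[...,2]<.25)&(abs(X[...,0]-.5)<.3)
print("scene basket");print(np.round(np.c_[u[m],v[m],X[m],p[m]],3)[::3])
```

```text
table z -0.0016213941932865517
plate 2393 (array([691.3, 192. ]), array([251.4, 169.5]), 4.56688928604126) [0.562445   0.09908607 0.0100417 ] [0.82082588 0.2834342  0.02398852]
arm top
[222.    141.      0.754   0.239   0.332]
[2.28e+02 1.41e+02 7.55e-01 2.22e-01 3.28e-01]
[2.34e+02 1.41e+02 7.54e-01 2.03e-01 3.30e-01]
[2.40e+02 1.41e+02 7.58e-01 1.86e-01 3.21e-01]
[2.46e+02 1.41e+02 7.57e-01 1.68e-01 3.22e-01]
[2.52e+02 1.41e+02 7.60e-01 1.51e-01 3.16e-01]
[222.    142.      0.752   0.24    0.327]
[2.28e+02 1.42e+02 7.55e-01 2.22e-01 3.20e-01]
[2.34e+02 1.42e+02 7.52e-01 2.04e-01 3.27e-01]
[2.40e+02 1.42e+02 7.57e-01 1.87e-01 3.13e-01]
[2.46e+02 1.42e+02 7.57e-01 1.69e-01 3.13e-01]
[2.52e+02 1.42e+02 7.59e-01 1.51e-01 3.08e-01]
[222.    143.      0.752   0.241   0.318]
[2.28e+02 1.43e+02 7.55e-01 2.24e-01 3.10e-01]
[2.34e+02 1.43e+02 7.53e-01 2.05e-01 3.17e-01]
[2.400e+02 1.430e+02 3.350e-01 7.300e-02 1.464e+00]
[2.46e+02 1.43e+02 7.59e-01 1.70e-01 2.99e-01]
[2.52e+02 1.43e+02 7.60e-01 1.52e-01 2.98e-01]
[223.    144.      0.753   0.239   0.308]
[2.29e+02 1.44e+02 7.54e-01 2.21e-01 
[... 4717 characters left out ...]
3.35e-01 ... 1.67e+02 1.35e+02 1.07e+02]
 [3.94e+02 1.98e+02 3.35e-01 ... 1.94e+02 1.49e+02 1.09e+02]
 [3.43e+02 2.00e+02 3.35e-01 ... 1.63e+02 1.35e+02 1.06e+02]
 ...
 [3.48e+02 2.46e+02 3.35e-01 ... 1.94e+02 1.49e+02 1.03e+02]
 [3.85e+02 2.48e+02 3.35e-01 ... 1.61e+02 1.29e+02 9.60e+01]
 [3.96e+02 2.53e+02 3.35e-01 ... 1.71e+02 1.35e+02 1.00e+02]]
scene basket
[[350.    151.      0.752 ... 171.    145.    119.   ]
 [353.    151.      0.732 ... 123.    102.     83.   ]
 [356.    151.      0.717 ...  96.     81.     64.   ]
 ...
 [363.    193.      0.526 ... 169.    168.    167.   ]
 [363.    194.      0.524 ... 169.    168.    166.   ]
 [363.    195.      0.523 ... 169.    167.    165.   ]]
```

```bash
python3 - <<'E'
from h import *
T=np.load("top0.npz"); S=np.load("scene0.npz")
for n,Q in (("top",T),("scene",S)):
    X=Q['X'];p=Q['p'].astype(int)
    near=np.hypot(X[...,0]-.556,X[...,1]+.26)<.08
    m=near&(X[...,2]>.14)&(X[...,2]<.22)&(p.max(2)<90)
    print(n,m.sum(),np.round(np.median(X[m],0),3),X[m].min(0).round(3),X[m].max(0).round(3))
    m=near&(X[...,2]>.105)&(X[...,2]<.138); print(" bar",m.sum(),np.round(np.median(X[m],0),3))
E
python3 -c "
from h import *
print(robot.get_calibration('wrist')['origin'],robot.read_state()['tool_pos'])"
```

```text
top 62 [ 0.551 -0.252  0.185] [ 0.541 -0.275  0.14 ] [ 0.566 -0.239  0.192]
 bar 55 [ 0.541 -0.236  0.126]
scene 82 [ 0.546 -0.245  0.169] [ 0.539 -0.269  0.141] [ 0.564 -0.237  0.189]
 bar 66 [ 0.539 -0.237  0.126]
[ 0.27356576 -0.53766289  0.38494965] [ 0.2066625  -0.56276747  0.23169531]
```

Emit:
arm_command([
  {"x":0.08,"y":0.08,"z":0.08,"rz":0.06},
  {"x":0.16,"y":0.15,"z":0.14,"rz":0.12},
  {"x":0.23,"y":0.22,"z":0.14,"rz":0.18},
  {"x":0.3,"y":0.28,"z":0.14,"rz":0.24},
  {"x":0.36,"y":0.33,"z":0.14,"rz":0.3},
  {"x":0.42,"y":0.38,"z":0.14,"rz":0.36},
  {"x":0.48,"y":0.43,"z":0.14,"rz":0.42},
  {"x":0.52,"y":0.46,"z":0.14,"rz":0.48},
  {"x":0.55,"y":0.49,"z":0.14,"rz":0.54},
  {"x":0.55,"y":0.49,"z":0.14,"rz":0.6},
])

```text
schema error: expected keys x, y, z, rx, ry, rz, claw
```

Emit:
arm_command([
  {"x":0.08,"y":0.08,"z":0.08,"rx":0,"ry":0,"rz":0.06,"claw":0},
  {"x":0.16,"y":0.15,"z":0.14,"rx":0,"ry":0,"rz":0.12,"claw":0},
  {"x":0.23,"y":0.22,"z":0.14,"rx":0,"ry":0,"rz":0.18,"claw":0},
  {"x":0.3,"y":0.28,"z":0.14,"rx":0,"ry":0,"rz":0.24,"claw":0},
  {"x":0.36,"y":0.33,"z":0.14,"rx":0,"ry":0,"rz":0.3,"claw":0},
  {"x":0.42,"y":0.38,"z":0.14,"rx":0,"ry":0,"rz":0.36,"claw":0},
  {"x":0.48,"y":0.43,"z":0.14,"rx":0,"ry":0,"rz":0.42,"claw":0},
  {"x":0.54,"y":0.48,"z":0.14,"rx":0,"ry":0,"rz":0.48,"claw":0},
  {"x":0.6,"y":0.54,"z":0.14,"rx":0,"ry":0,"rz":0.54,"claw":0},
  {"x":0.65,"y":0.58,"z":0.14,"rx":0,"ry":0,"rz":0.6,"claw":0},
])

```text
t: 0.93
tool_pos: [0.5065, -0.2942, 0.3022]
orientation: [-2.236, -2.206, 0.0]
force: [-0.1, -1.3, -0.6]
opening: 0.0932
gripper_force: 0.0
```

Emit:
arm_command([
  {"x":0.02,"y":0.02,"z":0,"rx":0,"ry":0,"rz":0.06,"claw":0},
  {"x":0.04,"y":0.03,"z":0,"rx":0,"ry":0,"rz":0.12,"claw":0},
  {"x":0.04,"y":0.03,"z":0,"rx":0,"ry":0,"rz":0.18,"claw":0},
  {"x":0.04,"y":0.03,"z":0,"rx":0,"ry":0,"rz":0.24,"claw":0},
  {"x":0.04,"y":0.03,"z":0,"rx":0,"ry":0,"rz":0.28,"claw":0},
  {"x":0.04,"y":0.03,"z":0,"rx":0,"ry":0,"rz":0.28,"claw":0},
  {"x":0.04,"y":0.03,"z":0,"rx":0,"ry":0,"rz":0.28,"claw":0},
])

```text
t: 1.52
tool_pos: [0.5253, -0.2809, 0.302]
orientation: [-1.55, -2.731, -0.0]
force: [0.4, -0.5, 0.3]
opening: 0.0928
gripper_force: 0.0
```

```bash
cat > w.py <<'E'
from h import *
import sys
s=robot.read_state(); c,p,d=grab("wrist"); cv2.imwrite(f"pics/{sys.argv[1]}.png",p[:,:,::-1])
X=cloud(c,d); np.savez(sys.argv[1]+".npz",p=p,d=d,X=X)
M=Rm(s['orientation']); print(s['t'],s['tool_pos'].round(4),"tool y yaw",np.degrees(np.arctan2(M[1,1],M[0,1])),"z",M[:,2].round(3),s['force'].round(2),s['opening'],s['gripper_force'],s['q'].round(2))
E
python3 w.py w1
python3 - <<'E'
from h import *
Q=np.load("w1.npz");X=Q['X'];p=Q['p'].astype(int)
near=np.hypot(X[...,0]-.555,X[...,1]+.257)<.09
m=near&(X[...,2]>.188)&(X[...,2]<.21)&(p.max(2)<110)
r=cv2.minAreaRect((X[m][:,:2]*1000).astype(np.float32)); print("grip",m.sum(),r,np.median(X[m],0))
m=near&(X[...,2]>.11)&(X[...,2]<.138); print("bar",m.sum(),cv2.minAreaRect((X[m][:,:2]*1000).astype(np.float32)))
E
```

```text
1.5167 [ 0.5253 -0.2809  0.302 ] tool y yaw 30.840755049044628 z [-0.001  0.    -1.   ] [ 0.38 -0.47  0.3 ] 0.0927702020720965 0.0 [-0.58  0.1   1.39  0.    1.65 -1.12]
grip 242 ((554.6510009765625, -259.2005310058594), (11.174914360046387, 37.02174377441406), 30.469207763671875) [ 0.5549006  -0.25810058  0.18843191]
bar 536 ((553.236328125, -259.8483581542969), (16.762569427490234, 124.81959533691406), 27.216211318969727)
```

Run:
```python
from h import *
Q=np.load("w1.npz");X=Q['X'];p=Q['p'].astype(int)
near=np.hypot(X[...,0]-.555,X[...,1]+.257)<.03
m=near&(X[...,2]>.14)&(X[...,2]<.3)&(p.max(2)<110)
print(np.percentile(X[m][:,2],[1,10,30,50,70,90,99]).round(4))
m=(X[...,2]>.179)&near
print("grip",m.sum(),cv2.minAreaRect((X[m][:,:2]*1000).astype(np.float32)))
```

```text
[0.1436 0.1635 0.1863 0.1878 0.1887 0.2961 0.2995]
grip 24714 ((554.4603881835938, -248.1763458251953), (45.01219940185547, 49.67782211303711), 57.97429275512695)
```

View pics/w1.png

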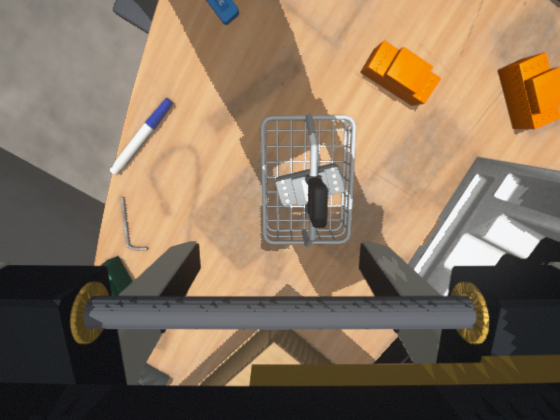

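The wrist picture shows the basket in line with the image, with the grip at (317,200) and the fingers on either side. I'll move over the grip and then down.

Emit:
arm_command([
  {"x":0.03,"y":0.022,"z":0,"rx":0,"ry":0,"rz":0,"claw":0},
  {"x":0.058,"y":0.044,"z":0,"rx":0,"ry":0,"rz":0,"claw":0},
  {"x":0.058,"y":0.044,"z":-0.04,"rx":0,"ry":0,"rz":0,"claw":0},
  {"x":0.058,"y":0.044,"z":-0.08,"rx":0,"ry":0,"rz":0,"claw":0},
  {"x":0.058,"y":0.044,"z":-0.1,"rx":0,"ry":0,"rz":0,"claw":0},
  {"x":0.058,"y":0.044,"z":-0.1,"rx":0,"ry":0,"rz":0,"claw":0},
  {"x":0.058,"y":0.044,"z":-0.1,"rx":0,"ry":0,"rz":0,"claw":0},
])

```text
t: 2.15
tool_pos: [0.5539, -0.259, 0.2521]
orientation: [-1.548, -2.732, -0.0]
force: [0.0, 0.4, 0.4]
opening: 0.0928
gripper_force: 0.0
```

```bash
python3 w.py w2
python3 - <<'E'
from h import *
Q=np.load("w2.npz");X=Q['X'];p=Q['p'].astype(int)
near=np.hypot(X[...,0]-.555,X[...,1]+.259)<.035
m=near&(X[...,2]>.14)&(X[...,2]<.21)&(p.max(2)<110)
print(m.sum(),np.percentile(X[m][:,2],[1,10,50,90,99]).round(4))
m=m&(X[...,2]>.183); print("grip",m.sum(),cv2.minAreaRect((X[m][:,:2]*1000).astype(np.float32)))
E
```

```text
2.15 [ 0.5539 -0.259   0.2521] tool y yaw 30.916069285312396 z [-0.001  0.001 -1.   ] [0.01 0.45 0.41] 0.09279479494321997 0.0 [-0.52  0.16  1.43  0.    1.56 -1.06]
1150 [0.1427 0.1683 0.1873 0.1887 0.1894]
grip 895 ((554.2803344726562, -258.74530029296875), (13.504499435424805, 38.73362731933594), 31.425735473632812)
```

Emit:
arm_command([
  {"x":0,"y":0,"z":-0.05,"rx":0,"ry":0,"rz":0,"claw":0},
  {"x":0,"y":0,"z":-0.1,"rx":0,"ry":0,"rz":0,"claw":0},
  {"x":0,"y":0,"z":-0.15,"rx":0,"ry":0,"rz":0,"claw":60},
  {"x":0,"y":0,"z":-0.178,"rx":0,"ry":0,"rz":0,"claw":120},
  {"x":0,"y":0,"z":-0.178,"rx":0,"ry":0,"rz":0,"claw":255},
  {"x":0,"y":0,"z":-0.178,"rx":0,"ry":0,"rz":0,"claw":255},
  {"x":0,"y":0,"z":-0.178,"rx":0,"ry":0,"rz":0,"claw":255},
  {"x":0,"y":0,"z":-0.178,"rx":0,"ry":0,"rz":0,"claw":255},
  {"x":0,"y":0,"z":-0.178,"rx":0,"ry":0,"rz":0,"claw":255},
], squeeze=40)

```text
t: 2.95
tool_pos: [0.5555, -0.2596, 0.1656]
orientation: [1.546, 2.732, -0.0]
force: [-0.0, -0.4, 0.6]
opening: 0.0512
gripper_force: 0.0
```

Emit:
arm_command([
  {"x":0,"y":0,"z":0,"rx":0,"ry":0,"rz":0,"claw":255},
  {"x":0,"y":0,"z":0,"rx":0,"ry":0,"rz":0,"claw":255},
  {"x":0,"y":0,"z":0,"rx":0,"ry":0,"rz":0,"claw":255},
  {"x":0,"y":0,"z":0,"rx":0,"ry":0,"rz":0,"claw":255},
  {"x":0,"y":0,"z":0,"rx":0,"ry":0,"rz":0,"claw":255},
  {"x":0,"y":0,"z":0,"rx":0,"ry":0,"rz":0,"claw":255},
  {"x":0,"y":0,"z":0,"rx":0,"ry":0,"rz":0,"claw":255},
  {"x":0,"y":0,"z":0,"rx":0,"ry":0,"rz":0,"claw":255},
  {"x":0,"y":0,"z":0,"rx":0,"ry":0,"rz":0,"claw":255},
])

```text
t: 3.7
tool_pos: [0.5544, -0.259, 0.1634]
orientation: [-1.547, -2.734, 0.0]
force: [-0.0, 0.1, -0.4]
opening: 0.0136
gripper_force: 40.0
```

```bash
python3 w.py w3
```

```text
3.7 [ 0.5544 -0.259   0.1634] tool y yaw 30.992682034763547 z [-0.  0. -1.] [-0.04  0.14 -0.37] 0.01363456629616023 40.001487135887146 [-0.52  0.2   1.53 -0.    1.4  -1.06]
```

Emit:
arm_command([
  {"x":0,"y":0,"z":0.015,"rx":0,"ry":0,"rz":0,"claw":255},
  {"x":0,"y":0,"z":0.04,"rx":0,"ry":0,"rz":0,"claw":255},
  {"x":0,"y":0,"z":0.075,"rx":0,"ry":0,"rz":0,"claw":255},
  {"x":0,"y":0,"z":0.11,"rx":0,"ry":0,"rz":0,"claw":255},
  {"x":0,"y":0,"z":0.15,"rx":0,"ry":0,"rz":0,"claw":255},
  {"x":0,"y":0,"z":0.19,"rx":0,"ry":0,"rz":0,"claw":255},
  {"x":0,"y":0,"z":0.23,"rx":0,"ry":0,"rz":0,"claw":255},
  {"x":0,"y":0,"z":0.26,"rx":0,"ry":0,"rz":0,"claw":255},
  {"x":0,"y":0,"z":0.285,"rx":0,"ry":0,"rz":0,"claw":255},
  {"x":0,"y":0,"z":0.296,"rx":0,"ry":0,"rz":0,"claw":255},
])

```text
t: 4.58
tool_pos: [0.555, -0.2593, 0.3145]
orientation: [1.545, 2.732, -0.0]
force: [0.6, 0.2, -4.3]
opening: 0.0137
gripper_force: 40.0
```

Emit:
arm_command([
  {"x":0,"y":0,"z":0,"rx":0,"ry":0,"rz":0,"claw":255},
  {"x":0,"y":0,"z":0,"rx":0,"ry":0,"rz":0,"claw":255},
  {"x":0,"y":0,"z":0,"rx":0,"ry":0,"rz":0,"claw":255},
  {"x":0,"y":0,"z":0,"rx":0,"ry":0,"rz":0,"claw":255},
])

```text
t: 4.92
tool_pos: [0.5539, -0.2587, 0.3098]
orientation: [-1.546, -2.732, -0.0]
force: [-0.6, 0.2, -5.3]
opening: 0.0139
gripper_force: 40.0
```

```bash
python3 w.py w4; python3 -c "
from h import *
c,p,d=grab('scene'); cv2.imwrite('pics/s1.png',cv2.resize(p[80:240,230:450,::-1],None,fx=3,fy=3))"
```

```text
4.9167 [ 0.5539 -0.2587  0.3098] tool y yaw 30.997217119397437 z [-0.002  0.001 -1.   ] [-0.58  0.19 -5.3 ] 0.013910178637597685 39.993290305137634 [-0.52  0.15  1.33 -0.    1.67 -1.06]
```

View pics/s1.png

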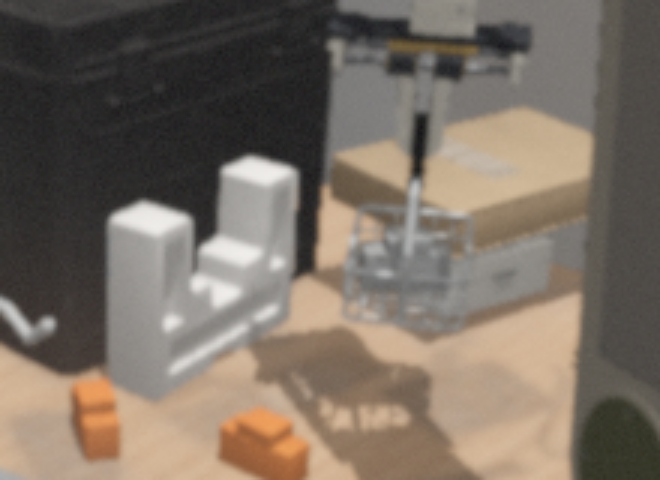

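Emit:
arm_command([
  {"x":0,"y":0.01,"z":0.004,"rx":0,"ry":0,"rz":0,"claw":255},
  {"x":0,"y":0.03,"z":0.008,"rx":0,"ry":0,"rz":-0.005,"claw":255},
  {"x":0,"y":0.06,"z":0.008,"rx":0,"ry":0,"rz":-0.015,"claw":255},
  {"x":0,"y":0.1,"z":0.008,"rx":0,"ry":0,"rz":-0.03,"claw":255},
  {"x":0,"y":0.14,"z":0.008,"rx":0,"ry":0,"rz":-0.045,"claw":255},
  {"x":0,"y":0.18,"z":0.008,"rx":0,"ry":0,"rz":-0.06,"claw":255},
  {"x":0,"y":0.22,"z":0.008,"rx":0,"ry":0,"rz":-0.075,"claw":255},
  {"x":0,"y":0.26,"z":0.008,"rx":0,"ry":0,"rz":-0.09,"claw":255},
  {"x":0,"y":0.3,"z":0.008,"rx":0,"ry":0,"rz":-0.105,"claw":255},
  {"x":0,"y":0.34,"z":0.008,"rx":0,"ry":0,"rz":-0.12,"claw":255},
])

```text
t: 5.85
tool_pos: [0.5542, -0.0871, 0.3159]
orientation: [1.865, 2.528, 0.001]
force: [-0.1, -0.3, -5.6]
opening: 0.0135
gripper_force: 40.0
```

Emit:
arm_command([
  {"x":0,"y":0.04,"z":0,"rx":0,"ry":0,"rz":-0.015,"claw":255},
  {"x":0,"y":0.08,"z":0,"rx":0,"ry":0,"rz":-0.03,"claw":255},
  {"x":0,"y":0.12,"z":0,"rx":0,"ry":0,"rz":-0.045,"claw":255},
  {"x":0,"y":0.16,"z":0,"rx":0,"ry":0,"rz":-0.06,"claw":255},
  {"x":0,"y":0.2,"z":0,"rx":0,"ry":0,"rz":-0.075,"claw":255},
  {"x":0,"y":0.24,"z":0,"rx":0,"ry":0,"rz":-0.085,"claw":255},
  {"x":-0.003,"y":0.28,"z":0,"rx":0,"ry":0,"rz":-0.095,"claw":255},
  {"x":-0.006,"y":0.32,"z":0,"rx":0,"ry":0,"rz":-0.105,"claw":255},
  {"x":-0.01,"y":0.36,"z":0,"rx":0,"ry":0,"rz":-0.11,"claw":255},
  {"x":-0.014,"y":0.4,"z":0,"rx":0,"ry":0,"rz":-0.11,"claw":255},
])

```text
t: 6.68
tool_pos: [0.5468, 0.1128, 0.3159]
orientation: [2.13, 2.309, 0.001]
force: [-0.1, -0.0, -4.9]
opening: 0.0137
gripper_force: 40.0
```

Emit:
arm_command([
  {"x":0,"y":0.04,"z":0,"rx":0,"ry":0,"rz":0,"claw":255},
  {"x":0,"y":0.075,"z":0,"rx":0,"ry":0,"rz":0,"claw":255},
  {"x":0,"y":0.105,"z":0,"rx":0,"ry":0,"rz":0,"claw":255},
  {"x":0,"y":0.128,"z":0,"rx":0,"ry":0,"rz":0,"claw":255},
  {"x":0,"y":0.139,"z":0,"rx":0,"ry":0,"rz":0,"claw":255},
  {"x":0,"y":0.139,"z":0,"rx":0,"ry":0,"rz":0,"claw":255},
  {"x":0,"y":0.139,"z":0,"rx":0,"ry":0,"rz":0,"claw":255},
  {"x":0,"y":0.139,"z":0,"rx":0,"ry":0,"rz":0,"claw":255},
])

```text
t: 7.35
tool_pos: [0.5475, 0.1798, 0.3155]
orientation: [2.13, 2.309, -0.0]
force: [0.6, -0.2, -5.3]
opening: 0.0138
gripper_force: 40.0
```

```bash
python3 w.py w5; python3 -c "
from h import *
c,p,d=grab('scene'); np.savez('s5.npz',p=p,d=d,X=cloud(c,d)); cv2.imwrite('pics/s5.png',cv2.resize(p[110:290,150:370,::-1],None,fx=3,fy=3))"
```

```text
7.35 [0.5475 0.1798 0.3155] tool y yaw 4.602745842197888 z [ 0. -0. -1.] [ 0.59 -0.21 -5.34] 0.013773316176793832 39.99328851699829 [ 0.23  0.05  1.43 -0.    1.67  0.15]
```

View pics/s5.png

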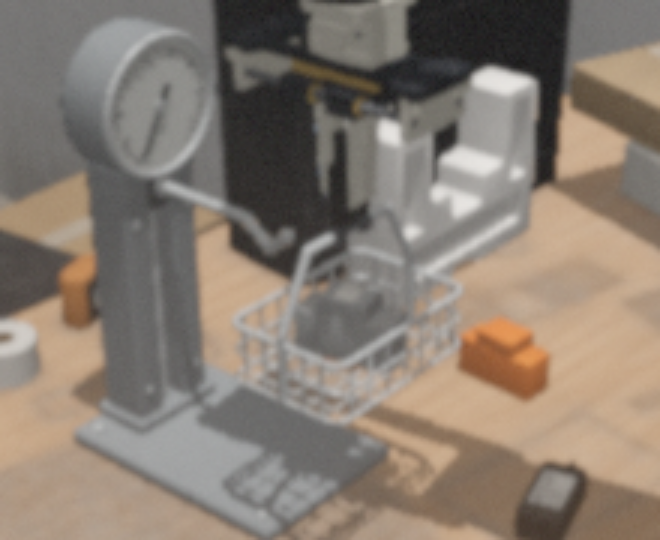

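View pics/w5.png

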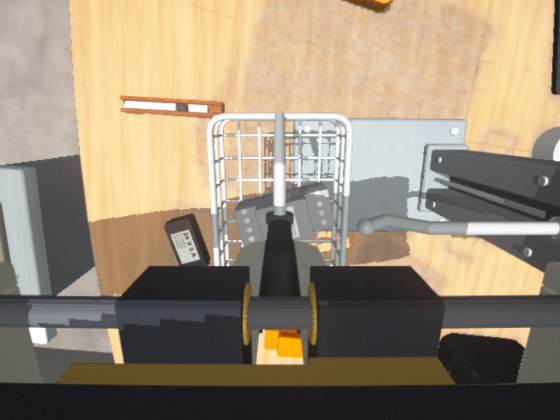

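The scene picture shows the basket level, its module inside, in front of the hook. The wrist picture shows the nose at (366,228), the arm along row 228 and the grip at (283,245). Next I'll measure the lateral offset.

Run:
```python
from h import *
a=np.radians(4.6); Rz=np.array([[np.cos(a),np.sin(a)],[-np.sin(a),np.cos(a)]])
tcp=np.array([.5475,.1798])
def loc(X): return np.dstack([(X[...,:2]-tcp)@Rz.T,X[...,2:]])
v,u=np.mgrid[:420,:560]
for n in ("w5","s5"):
    Q=np.load(n+".npz"); L=loc(Q['X']); p=Q['p'].astype(int)
    m=(L[...,2]>.232)&(L[...,2]<.27)&(L[...,0]>.045)&(L[...,0]<.17)&(abs(L[...,1]-.005)<.04)
    if n=="w5": m&=(v>200)&(v<250)
    print(n,"arm",m.sum())
    for lo in np.arange(.05,.17,.01):
        k=m&(L[...,0]>=lo)&(L[...,0]<lo+.01)
        if k.sum(): print(lo.round(2),k.sum(),"y",np.percentile(L[k][:,1],[3,50,97]).round(4),"zmax",np.percentile(L[k][:,2],97).round(4))
    print(" min x of nose",np.percentile(L[m][:,0],[0,1,3]).round(4))
    g=(abs(L[...,0])<.02)&(abs(L[...,1])<.05)&(L[...,2]>.29)&(L[...,2]<.345)&(p.max(2)<80)
    if g.sum(): print("grip y",np.percentile(L[g],[1,50,99],axis=0).round(4))
    b=(abs(L[...,0])<.03)&(abs(L[...,1])<.06)&(L[...,2]>.262)&(L[...,2]<.285)
    if b.sum(): print("bar",b.sum(),np.percentile(L[b],[1,50,99],axis=0).round(4))
```

```text
w5 arm 2144
0.05 59 y [-0.002   0.0026  0.0059] zmax 0.2572
0.06 186 y [-0.0025  0.004   0.0077] zmax 0.2591
0.07 132 y [-0.0014  0.0039  0.0068] zmax 0.2527
0.08 170 y [-0.0021  0.0036  0.0067] zmax 0.2449
0.09 228 y [-0.0023  0.0031  0.0066] zmax 0.2521
0.1 239 y [-0.0024  0.003   0.0067] zmax 0.2592
0.11 193 y [-0.0024  0.0034  0.0067] zmax 0.2601
0.12 188 y [-0.0023  0.0029  0.0068] zmax 0.2602
0.13 184 y [-0.0022  0.003   0.0066] zmax 0.26
0.14 194 y [-0.0023  0.003   0.0066] zmax 0.2602
0.15 186 y [-0.0023  0.0032  0.0065] zmax 0.2602
0.16 185 y [-0.0022  0.0032  0.0066] zmax 0.2601
 min x of nose [0.057  0.0583 0.0601]
grip y [[-0.0083 -0.0038  0.2925]
 [-0.0005  0.0133  0.3389]
 [ 0.0075  0.0196  0.3435]]
bar 992 [[-0.0084  0.0142  0.2657]
 [-0.0006  0.0369  0.2813]
 [ 0.0079  0.0595  0.2846]]
s5 arm 160
0.05 7 y [0.0018 0.0048 0.0083] zmax 0.2539
0.06 16 y [-0.0018  0.0052  0.0086] zmax 0.2557
0.07 13 y [0.0023 0.0054 0.0075] zmax 0.2493
0.08 14 y [-0.0002  0.0036  0.0056] zmax 0.2436
0.09 19 y [-0.      0.0046  0.0063] zmax 0.2501
0.1 18 y [-0.0013  0.0048  0.0079] zmax 0.2559
0.11 13 y [0.0009 0.0045 0.0067] zmax 0.2582
0.12 9 y [-0.0003  0.0049  0.0081] zmax 0.2574
0.13 15 y [-0.0013  0.0043  0.0081] zmax 0.2577
0.14 11 y [0.001  0.0039 0.0067] zmax 0.2577
0.15 14 y [0.002  0.0054 0.0085] zmax 0.2592
0.16 11 y [-0.0023  0.0049  0.0077] zmax 0.257
 min x of nose [0.0567 0.0582 0.0593]
grip y [[-0.0085 -0.0113  0.2903]
 [-0.0039  0.0151  0.3156]
 [ 0.0097  0.0216  0.3438]]
bar 168 [[-0.0091 -0.0559  0.2638]
 [-0.0026  0.0142  0.2775]
 [ 0.007   0.0582  0.2845]]
```

Emit:
arm_command([
  {"x":0,"y":0.005,"z":0,"rx":0,"ry":0,"rz":0,"claw":255},
  {"x":0.015,"y":0.0062,"z":0,"rx":0,"ry":0,"rz":0,"claw":255},
  {"x":0.035,"y":0.0078,"z":0,"rx":0,"ry":0,"rz":0,"claw":255},
  {"x":0.055,"y":0.0094,"z":0,"rx":0,"ry":0,"rz":0,"claw":255},
  {"x":0.075,"y":0.011,"z":0,"rx":0,"ry":0,"rz":0,"claw":255},
  {"x":0.095,"y":0.0126,"z":0,"rx":0,"ry":0,"rz":0,"claw":255},
  {"x":0.115,"y":0.0142,"z":0,"rx":0,"ry":0,"rz":0,"claw":255},
  {"x":0.135,"y":0.0158,"z":0,"rx":0,"ry":0,"rz":0,"claw":255},
  {"x":0.155,"y":0.0176,"z":0,"rx":0,"ry":0,"rz":0,"claw":255},
  {"x":0.168,"y":0.0186,"z":0,"rx":0,"ry":0,"rz":0,"claw":255},
])

```text
t: 8.28
tool_pos: [0.6327, 0.1895, 0.315]
orientation: [-2.13, -2.309, 0.0]
force: [-0.5, 0.3, -6.1]
opening: 0.0139
gripper_force: 40.0
```

Emit:
arm_command([
  {"x":0,"y":0,"z":0,"rx":0,"ry":0,"rz":0,"claw":255},
  {"x":0,"y":0,"z":0,"rx":0,"ry":0,"rz":0,"claw":255},
  {"x":0,"y":0,"z":0,"rx":0,"ry":0,"rz":0,"claw":255},
  {"x":0,"y":0,"z":0,"rx":0,"ry":0,"rz":0,"claw":255},
])

```text
t: 8.62
tool_pos: [0.6312, 0.1898, 0.3157]
orientation: [-2.13, -2.31, -0.0]
force: [-0.3, -0.6, -5.4]
opening: 0.0137
gripper_force: 40.0
```

```bash
python3 w.py w6
python3 - <<'E'
from h import *
s=robot.read_state(); a=np.radians(4.6); Rz=np.array([[np.cos(a),np.sin(a)],[-np.sin(a),np.cos(a)]])
v,u=np.mgrid[:420,:560]
X=np.load("w6.npz")['X']; L=np.dstack([(X[...,:2]-s['tool_pos'][:2])@Rz.T,X[...,2:]])
m=(L[...,2]>.235)&(L[...,2]<.27)&(L[...,0]>.025)&(L[...,0]<.09)&(abs(L[...,1]-.005)<.03)
print(m.sum(),np.percentile(L[m],[3,50,97],axis=0).round(4))
m=(L[...,2]>.235)&(L[...,2]<.264)&(L[...,0]>-.05)&(L[...,0]<-.008)&(abs(L[...,1]-.0)<.02)
print("nose",m.sum(),np.percentile(L[m],[3,50,97],axis=0).round(4) if m.sum() else '')
E
```

```text
8.6167 [0.6312 0.1898 0.3157] tool y yaw 4.6426953617497935 z [ 0.  0. -1.] [-0.27 -0.62 -5.38] 0.013701488341226508 39.993268847465515 [0.21 0.28 1.17 0.   1.69 0.13]
1161 [[ 2.690e-02 -5.200e-03  2.551e-01]
 [ 5.720e-02 -1.000e-04  2.585e-01]
 [ 8.800e-02  3.300e-03  2.601e-01]]
nose 327 [[-0.0255 -0.0055  0.247 ]
 [-0.018   0.0003  0.255 ]
 [-0.0103  0.0042  0.2587]]
```

View pics/w6.png

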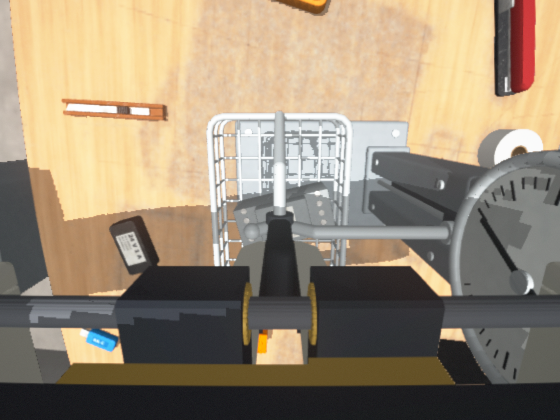

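The nose at (252,231) and the arm along row 232 sit centred under the bar. I'll let it down at about 24 mm/s, reading the force.

Emit:
arm_command([
  {"x":0,"y":0,"z":-0.004,"rx":0,"ry":0,"rz":0,"claw":255},
  {"x":0,"y":0,"z":-0.008,"rx":0,"ry":0,"rz":0,"claw":255},
  {"x":0,"y":0,"z":-0.012,"rx":0,"ry":0,"rz":0,"claw":255},
  {"x":0,"y":0,"z":-0.016,"rx":0,"ry":0,"rz":0,"claw":255},
  {"x":0,"y":0,"z":-0.02,"rx":0,"ry":0,"rz":0,"claw":255},
  {"x":0,"y":0,"z":-0.024,"rx":0,"ry":0,"rz":0,"claw":255},
  {"x":0,"y":0,"z":-0.028,"rx":0,"ry":0,"rz":0,"claw":255},
  {"x":0,"y":0,"z":-0.032,"rx":0,"ry":0,"rz":0,"claw":255},
  {"x":0,"y":0,"z":-0.036,"rx":0,"ry":0,"rz":0,"claw":255},
  {"x":0,"y":0,"z":-0.04,"rx":0,"ry":0,"rz":0,"claw":255},
])

```text
t: 9.5
tool_pos: [0.6314, 0.1898, 0.2952]
orientation: [-2.13, -2.31, 0.0]
force: [0.3, -0.1, -5.3]
opening: 0.0138
gripper_force: 40.0
```

Emit:
arm_command([
  {"x":0,"y":0,"z":-0.004,"rx":0,"ry":0,"rz":0,"claw":255},
  {"x":0,"y":0,"z":-0.008,"rx":0,"ry":0,"rz":0,"claw":255},
  {"x":0,"y":0,"z":-0.011,"rx":0,"ry":0,"rz":0,"claw":255},
  {"x":0,"y":0,"z":-0.014,"rx":0,"ry":0,"rz":0,"claw":255},
  {"x":0,"y":0,"z":-0.017,"rx":0,"ry":0,"rz":0,"claw":255},
  {"x":0,"y":0,"z":-0.02,"rx":0,"ry":0,"rz":0,"claw":255},
  {"x":0,"y":0,"z":-0.024,"rx":0,"ry":0,"rz":0,"claw":255},
  {"x":0,"y":0,"z":-0.028,"rx":0,"ry":0,"rz":0,"claw":255},
  {"x":0,"y":0,"z":-0.032,"rx":0,"ry":0,"rz":0,"claw":255},
  {"x":0,"y":0,"z":-0.036,"rx":0,"ry":0,"rz":0,"claw":255},
])

```text
t: 10.33
tool_pos: [0.6315, 0.1898, 0.2774]
orientation: [2.13, 2.309, 0.0]
force: [1.4, 0.4, -4.8]
opening: 0.0134
gripper_force: 40.0
```

```bash
python3 w.py w7; python3 -c "
from h import *
c,p,d=grab('scene'); cv2.imwrite('pics/s7.png',cv2.resize(p[110:290,150:370,::-1],None,fx=3,fy=3))"
```

```text
10.3333 [0.6315 0.1898 0.2774] tool y yaw 4.639667039728031 z [ 0.  0. -1.] [ 1.36  0.37 -4.76] 0.013439731793472982 39.99342978000641 [0.21 0.28 1.24 0.   1.62 0.13]
```

View pics/s7.png

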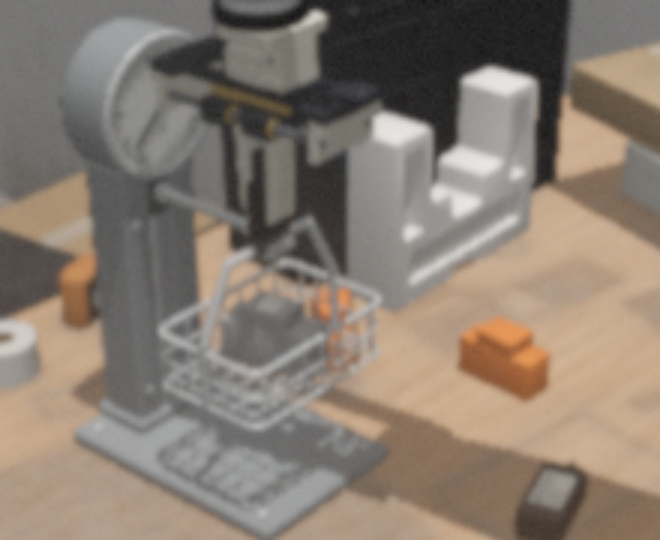

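The picture shows the bar entering the dip with the module inside. I'll go on slowly and watch Fx.

Emit:
arm_command([
  {"x":0,"y":0,"z":-0.004,"rx":0,"ry":0,"rz":0,"claw":255},
  {"x":0,"y":0,"z":-0.008,"rx":0,"ry":0,"rz":0,"claw":255},
  {"x":0,"y":0,"z":-0.012,"rx":0,"ry":0,"rz":0,"claw":255},
  {"x":0,"y":0,"z":-0.016,"rx":0,"ry":0,"rz":0,"claw":255},
  {"x":0,"y":0,"z":-0.02,"rx":0,"ry":0,"rz":0,"claw":255},
  {"x":0,"y":0,"z":-0.02,"rx":0,"ry":0,"rz":0,"claw":255},
  {"x":0,"y":0,"z":-0.02,"rx":0,"ry":0,"rz":0,"claw":255},
  {"x":0,"y":0,"z":-0.02,"rx":0,"ry":0,"rz":0,"claw":255},
])

```text
t: 11.1
tool_pos: [0.6315, 0.1898, 0.2677]
orientation: [2.13, 2.31, 0.0]
force: [1.5, 0.8, -3.1]
opening: 0.0141
gripper_force: 40.0
```

```bash
cat > f.py <<'E'
from h import *
import time
L=[]
for i in range(6):
    c,p,d=grab("wrist"); s=robot.read_state(); L.append(np.r_[s['force'],s['wrist_torque'],s['tool_pos']])
L=np.array(L); print(s['t'],"mean",L.mean(0).round(3),"sd",L.std(0)[:3].round(2))
a=np.radians(4.6); Rz=np.array([[np.cos(a),np.sin(a)],[-np.sin(a),np.cos(a)]])
X=cloud(c,d); L=np.dstack([(X[...,:2]-s['tool_pos'][:2])@Rz.T,X[...,2:]]); z0=s['tool_pos'][2]-.0384
m=(abs(L[...,2]-z0)<.03)&(L[...,0]>.035)&(L[...,0]<.09)&(abs(L[...,1])<.014)
print("arm straight",m.sum(),np.percentile(L[m],[3,50,97],axis=0).round(4).tolist())
m=(abs(L[...,2]-z0-.01)<.012)&(L[...,0]>-.05)&(L[...,0]<-.01)&(abs(L[...,1])<.014)
print("nose",m.sum(),np.percentile(L[m],[3,50,97],axis=0).round(4).tolist() if m.sum() else '')
E
python3 f.py
```

```text
11.4 mean [ 1.269  0.219 -4.011  0.037 -0.395 -0.023  0.632  0.19   0.268] sd [0.19 0.26 0.29]
arm straight 1401 [[0.0367, -0.005, 0.2381], [0.0624, 0.0004, 0.2432], [0.0882, 0.0034, 0.2449]]
nose 178 [[-0.0266, -0.0016, 0.2294], [-0.02, 0.003, 0.2385], [-0.0106, 0.0044, 0.2424]]
```

Emit:
arm_command([
  {"x":0.0005,"y":0,"z":-0.004,"rx":0,"ry":0,"rz":0,"claw":255},
  {"x":0.001,"y":0,"z":-0.008,"rx":0,"ry":0,"rz":0,"claw":255},
  {"x":0.0015,"y":0,"z":-0.012,"rx":0,"ry":0,"rz":0,"claw":255},
  {"x":0.002,"y":0,"z":-0.016,"rx":0,"ry":0,"rz":0,"claw":255},
  {"x":0.0025,"y":0,"z":-0.02,"rx":0,"ry":0,"rz":0,"claw":255},
  {"x":0.003,"y":0,"z":-0.024,"rx":0,"ry":0,"rz":0,"claw":255},
  {"x":0.0035,"y":0,"z":-0.028,"rx":0,"ry":0,"rz":0,"claw":255},
  {"x":0.004,"y":0,"z":-0.032,"rx":0,"ry":0,"rz":0,"claw":255},
  {"x":0.004,"y":0,"z":-0.032,"rx":0,"ry":0,"rz":0,"claw":255},
  {"x":0.004,"y":0,"z":-0.032,"rx":0,"ry":0,"rz":0,"claw":255},
])

```text
t: 12.23
tool_pos: [0.6328, 0.1898, 0.251]
orientation: [-2.129, -2.309, 0.002]
force: [-5.4, -0.3, -2.2]
opening: 0.0139
gripper_force: 40.0
```

```bash
python3 f.py
```

```text
12.5333 mean [-5.719 -0.332 -2.683 -0.054  1.116 -0.014  0.633  0.19   0.251] sd [0.35 0.45 0.57]
arm straight 1398 [[0.0367, -0.0054, 0.2223], [0.0624, 0.0002, 0.2264], [0.0883, 0.0036, 0.228]]
nose 227 [[-0.0278, -0.0021, 0.2126], [-0.0213, 0.0028, 0.2221], [-0.0111, 0.0047, 0.226]]
```

Fx has overshot, so I'll go back 1.5 mm while lowering further.

Emit:
arm_command([
  {"x":-0.001,"y":0,"z":0,"rx":0,"ry":0,"rz":0,"claw":255},
  {"x":-0.002,"y":0,"z":0,"rx":0,"ry":0,"rz":0,"claw":255},
  {"x":-0.003,"y":0,"z":0,"rx":0,"ry":0,"rz":0,"claw":255},
  {"x":-0.003,"y":0,"z":-0.004,"rx":0,"ry":0,"rz":0,"claw":255},
  {"x":-0.003,"y":0,"z":-0.008,"rx":0,"ry":0,"rz":0,"claw":255},
  {"x":-0.003,"y":0,"z":-0.012,"rx":0,"ry":0,"rz":0,"claw":255},
  {"x":-0.003,"y":0,"z":-0.016,"rx":0,"ry":0,"rz":0,"claw":255},
  {"x":-0.003,"y":0,"z":-0.02,"rx":0,"ry":0,"rz":0,"claw":255},
  {"x":-0.003,"y":0,"z":-0.02,"rx":0,"ry":0,"rz":0,"claw":255},
  {"x":-0.003,"y":0,"z":-0.02,"rx":0,"ry":0,"rz":0,"claw":255},
])

```text
t: 13.37
tool_pos: [0.6319, 0.1898, 0.2413]
orientation: [-2.13, -2.309, 0.0]
force: [-1.3, 0.6, -1.8]
opening: 0.0141
gripper_force: 40.0
```

```bash
python3 f.py
```

```text
13.6667 mean [-1.491 -0.502 -1.726 -0.093  0.244  0.022  0.632  0.19   0.242] sd [0.3  0.3  0.38]
arm straight 1393 [[0.0367, -0.0049, 0.2122], [0.0623, 0.0004, 0.2173], [0.0882, 0.0035, 0.2189]]
nose 188 [[-0.027, -0.0018, 0.2036], [-0.0206, 0.003, 0.2125], [-0.0108, 0.0046, 0.2165]]
```

Emit:
arm_command([
  {"x":-0.0005,"y":0,"z":-0.004,"rx":0,"ry":0,"rz":0,"claw":255},
  {"x":-0.0008,"y":0,"z":-0.008,"rx":0,"ry":0,"rz":0,"claw":255},
  {"x":-0.0008,"y":0,"z":-0.012,"rx":0,"ry":0,"rz":0,"claw":255},
  {"x":-0.0008,"y":0,"z":-0.016,"rx":0,"ry":0,"rz":0,"claw":255},
  {"x":-0.0008,"y":0,"z":-0.02,"rx":0,"ry":0,"rz":0,"claw":255},
  {"x":-0.0008,"y":0,"z":-0.024,"rx":0,"ry":0,"rz":0,"claw":255},
  {"x":-0.0008,"y":0,"z":-0.028,"rx":0,"ry":0,"rz":0,"claw":255},
  {"x":-0.0008,"y":0,"z":-0.028,"rx":0,"ry":0,"rz":0,"claw":255},
  {"x":-0.0008,"y":0,"z":-0.028,"rx":0,"ry":0,"rz":0,"claw":255},
  {"x":-0.0008,"y":0,"z":-0.028,"rx":0,"ry":0,"rz":0,"claw":255},
])

```text
t: 14.5
tool_pos: [0.6317, 0.1897, 0.2277]
orientation: [2.129, 2.309, 0.001]
force: [0.4, -0.7, -0.3]
opening: 0.0136
gripper_force: 40.0
```

```bash
sed -i 's/range(6)/range(14)/' f.py; python3 f.py
```

```text
15.2 mean [ 1.776e+00 -2.550e-01 -7.720e-01 -1.240e-01 -4.650e-01  1.000e-03
  6.320e-01  1.900e-01  2.280e-01] sd [0.68 0.46 0.43]
arm straight 1377 [[0.0368, -0.0049, 0.1983], [0.0621, 0.0004, 0.2033], [0.0882, 0.0034, 0.205]]
nose 180 [[-0.0268, -0.0015, 0.1889], [-0.0203, 0.003, 0.1986], [-0.0106, 0.0045, 0.2023]]
```

Emit:
arm_command([
  {"x":0.0004,"y":0,"z":-0.003,"rx":0,"ry":0,"rz":0,"claw":255},
  {"x":0.0004,"y":0,"z":-0.006,"rx":0,"ry":0,"rz":0,"claw":255},
  {"x":0.0004,"y":0,"z":-0.009,"rx":0,"ry":0,"rz":0,"claw":255},
  {"x":0.0004,"y":0,"z":-0.012,"rx":0,"ry":0,"rz":0,"claw":255},
  {"x":0.0004,"y":0,"z":-0.015,"rx":0,"ry":0,"rz":0,"claw":255},
  {"x":0.0004,"y":0,"z":-0.018,"rx":0,"ry":0,"rz":0,"claw":255},
  {"x":0.0004,"y":0,"z":-0.018,"rx":0,"ry":0,"rz":0,"claw":255},
  {"x":0.0004,"y":0,"z":-0.018,"rx":0,"ry":0,"rz":0,"claw":255},
  {"x":0.0004,"y":0,"z":-0.018,"rx":0,"ry":0,"rz":0,"claw":255},
  {"x":0.0004,"y":0,"z":-0.018,"rx":0,"ry":0,"rz":0,"claw":255},
])

```text
t: 16.03
tool_pos: [0.6317, 0.1898, 0.2186]
orientation: [-2.13, -2.31, 0.0]
force: [2.1, -1.2, 1.1]
opening: 0.0142
gripper_force: 40.0
```

```bash
python3 f.py
```

```text
16.7333 mean [ 1.186e+00 -3.060e-01 -1.180e-01 -1.400e-01 -3.400e-01 -1.000e-03
  6.320e-01  1.900e-01  2.190e-01] sd [0.37 0.49 0.46]
arm straight 1365 [[0.0366, -0.0048, 0.1894], [0.0618, 0.0003, 0.1943], [0.0881, 0.0034, 0.1958]]
nose 183 [[-0.027, -0.0014, 0.1803], [-0.0205, 0.003, 0.1894], [-0.0107, 0.0045, 0.1933]]
```

Emit:
arm_command([
  {"x":0.0006,"y":0,"z":-0.001,"rx":0,"ry":0,"rz":0,"claw":255},
  {"x":0.0006,"y":0,"z":-0.001,"rx":0,"ry":0,"rz":0,"claw":255},
  {"x":0.0006,"y":0,"z":-0.001,"rx":0,"ry":0,"rz":0,"claw":255},
  {"x":0.0006,"y":0,"z":-0.001,"rx":0,"ry":0,"rz":0,"claw":255},
  {"x":0.0006,"y":0,"z":-0.001,"rx":0,"ry":0,"rz":0,"claw":255},
], squeeze=4)

```text
t: 17.15
tool_pos: [0.6318, 0.1898, 0.2178]
orientation: [-2.129, -2.309, 0.001]
force: [-1.0, -1.2, -0.1]
opening: 0.0142
gripper_force: 4.0
```

```bash
python3 f.py
```

```text
17.85 mean [-1.746 -0.562 -0.074 -0.114  0.315 -0.006  0.632  0.19   0.218] sd [0.69 0.57 0.39]
arm straight 1383 [[0.0366, -0.0049, 0.189], [0.0619, 0.0003, 0.1937], [0.0884, 0.0035, 0.1953]]
nose 186 [[-0.0269, -0.0016, 0.1797], [-0.0205, 0.003, 0.1889], [-0.0108, 0.0045, 0.1928]]
```

Fz is now near zero, so the spring carries the weight. I'll open in small steps.

Emit:
arm_command([
  {"x":-0.0003,"y":0,"z":0,"rx":0,"ry":0,"rz":0,"claw":255},
  {"x":-0.0003,"y":0,"z":0,"rx":0,"ry":0,"rz":0,"claw":255},
  {"x":-0.0003,"y":0,"z":0,"rx":0,"ry":0,"rz":0,"claw":205},
  {"x":-0.0003,"y":0,"z":0,"rx":0,"ry":0,"rz":0,"claw":200},
  {"x":-0.0003,"y":0,"z":0,"rx":0,"ry":0,"rz":0,"claw":195},
  {"x":-0.0003,"y":0,"z":0,"rx":0,"ry":0,"rz":0,"claw":190},
  {"x":-0.0003,"y":0,"z":0,"rx":0,"ry":0,"rz":0,"claw":180},
  {"x":-0.0003,"y":0,"z":0,"rx":0,"ry":0,"rz":0,"claw":170},
  {"x":-0.0003,"y":0,"z":0,"rx":0,"ry":0,"rz":0,"claw":160},
  {"x":-0.0003,"y":0,"z":0,"rx":0,"ry":0,"rz":0,"claw":150},
])

```text
t: 18.68
tool_pos: [0.6319, 0.1898, 0.218]
orientation: [2.13, 2.31, 0.0]
force: [0.3, -0.0, 0.7]
opening: 0.0361
gripper_force: 0.0
```

```bash
python3 f.py; python3 w.py w8; python3 -c "
from h import *
c,p,d=grab('scene'); cv2.imwrite('pics/s8.png',cv2.resize(p[110:290,150:370,::-1],None,fx=3,fy=3))"
```

```text
19.3833 mean [-0.197 -0.245  0.23  -0.035 -0.081  0.003  0.632  0.19   0.218] sd [0.55 0.56 0.5 ]
arm straight 1334 [[0.0387, -0.0051, 0.1887], [0.0637, 0.0005, 0.1933], [0.0884, 0.0035, 0.195]]
nose 322 [[-0.0225, -0.005, 0.1805], [-0.0164, 0.0011, 0.1876], [-0.0104, 0.0045, 0.1932]]
19.3833 [0.6319 0.1898 0.218 ] tool y yaw 4.640384890807459 z [-0.  0. -1.] [-0.04  0.17  0.33] 0.03816673093977037 0.0 [0.21 0.3  1.32 0.   1.52 0.13]
```

View pics/s8.png

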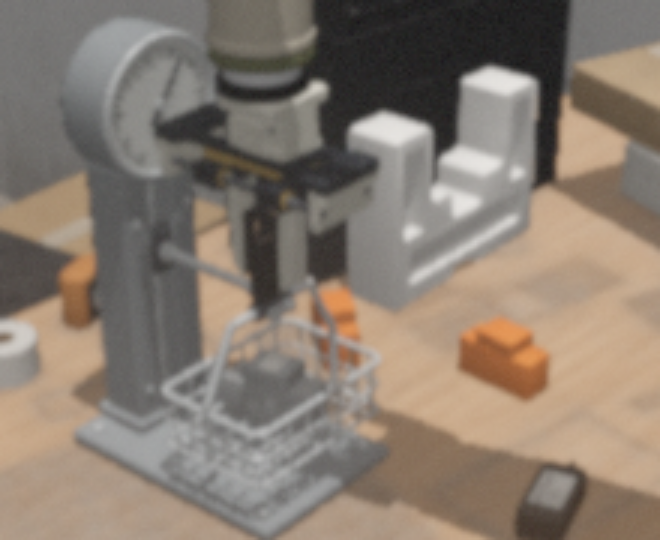

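View pics/w8.png

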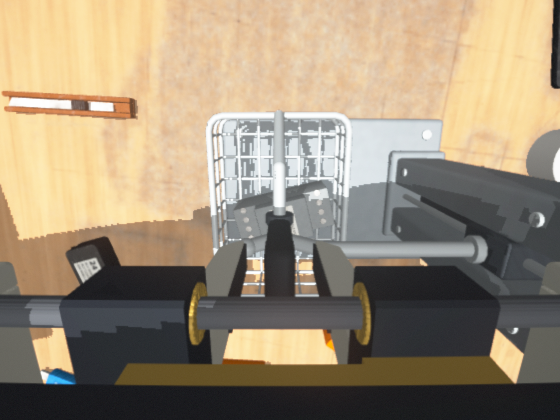

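The pictures show the fingers open on both sides of the grip (280,260), the basket hanging level and the module inside. I'll go straight up and then back.

Emit:
arm_command([
  {"x":0,"y":0,"z":0.01,"rx":0,"ry":0,"rz":0,"claw":150},
  {"x":0,"y":0,"z":0.03,"rx":0,"ry":0,"rz":0,"claw":150},
  {"x":0,"y":0,"z":0.055,"rx":0,"ry":0,"rz":0,"claw":150},
  {"x":0,"y":0,"z":0.085,"rx":0,"ry":0,"rz":0,"claw":150},
  {"x":0,"y":0,"z":0.115,"rx":0,"ry":0,"rz":0,"claw":150},
  {"x":0,"y":0,"z":0.145,"rx":0,"ry":0,"rz":0,"claw":150},
  {"x":0,"y":0,"z":0.18,"rx":0,"ry":0,"rz":0,"claw":150},
  {"x":-0.03,"y":0,"z":0.2,"rx":0,"ry":0,"rz":0,"claw":150},
  {"x":-0.07,"y":0,"z":0.22,"rx":0,"ry":0,"rz":0,"claw":150},
  {"x":-0.12,"y":0,"z":0.22,"rx":0,"ry":0,"rz":0,"claw":150},
])

```text
t: 20.32
tool_pos: [0.5728, 0.1898, 0.3323]
orientation: [2.128, 2.307, 0.007]
force: [-0.1, 0.4, 0.8]
opening: 0.0381
gripper_force: 0.0
```

Emit:
arm_command([
  {"x":0,"y":0,"z":0,"rx":0,"ry":0,"rz":0,"claw":150},
  {"x":0,"y":0,"z":0,"rx":0,"ry":0,"rz":0,"claw":150},
  {"x":0,"y":0,"z":0,"rx":0,"ry":0,"rz":0,"claw":150},
  {"x":0,"y":0,"z":0,"rx":0,"ry":0,"rz":0,"claw":150},
  {"x":0,"y":0,"z":0,"rx":0,"ry":0,"rz":0,"claw":150},
  {"x":0,"y":0,"z":0,"rx":0,"ry":0,"rz":0,"claw":150},
  {"x":0,"y":0,"z":0,"rx":0,"ry":0,"rz":0,"claw":150},
  {"x":0,"y":0,"z":0,"rx":0,"ry":0,"rz":0,"claw":150},
  {"x":0,"y":0,"z":0,"rx":0,"ry":0,"rz":0,"claw":150},
  {"x":0,"y":0,"z":0,"rx":0,"ry":0,"rz":0,"claw":150},
])

```text
t: 21.15
tool_pos: [0.572, 0.1898, 0.3279]
orientation: [-2.13, -2.31, 0.0]
force: [-0.7, 0.1, 0.3]
opening: 0.0384
gripper_force: 0.0
```

Run:
```python
from h import *
P=[]
for i in range(40):
    c,p,d=grab('scene'); P.append(p)
print([float(np.abs(p[170:290,200:290].astype(float)-P[-1][170:290,200:290]).mean().round(2)) for p in P[:-1:4]])
cv2.imwrite('pics/s9.png',cv2.resize(P[-1][110:290,150:370,::-1],None,fx=3,fy=3)); s=robot.read_state(); print(s['t'],s['force'])
```

```text
[1.48, 1.5, 1.5, 1.51, 1.5, 1.49, 1.48, 1.5, 1.5, 1.5]
23.15 [0.60973394 0.34820837 0.89872203]
```

View pics/s9.png

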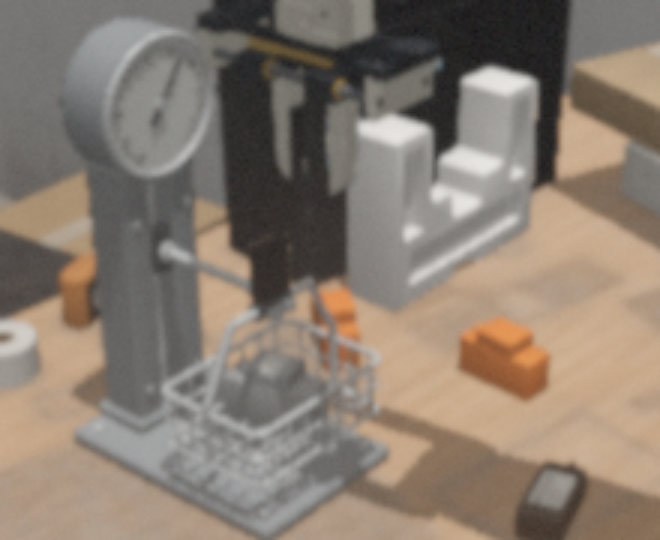

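The basket hangs level and free on the hook, the module is inside, and nothing moves between frames (only constant image noise).

```bash
python3 -c "
from plant import robot
print(robot.close_job())"
```

```text
the job is handed in; nothing more can be done
None
```

The basket hangs level, free and still on the scale's hook with the grey module in it, the arm sunk about 65 mm (roughly 5.2 N). The job was handed in at about 23 s, and no verdict came back.

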